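# Change the gear on the marking mandrel

### The job

The gear on the laser marker's mandrel has been marked and the next one is due: take off the clamp cap and then the spacer ring, standing each on the cork pad, and lay the marked gear flat over the pin of the empty pin plate. With cap and spacer still waiting on the pad, fit the next gear, of the same size, on the mandrel; then put back the spacer and on top of it the cap, everything fully seated. Leave the small pinion on its pin.

Things in the scene. Friction and masses are not known exactly. Their poses are not given: they have to be found in the camera images.
- mandrel: Mandrel fixture, fixed. Origin: centre of underside, z up its axis. Sizes in mm: base plate 88 x 88, 12 high (screw heads to 15); dark graduated disc 74 diameter up to 20; column 44 diameter (52 at its foot), its flat top at 36 is the seat; mandrel 19 diameter straight to 76, coned nose to 9 wide at 86. Stack at start and end, above the origin: gear 36-50, spacer 50-74, cap 74-104
- clamp_cap: Dark steel drop-on clamp cap, knurled, 36 mm diameter, 30 mm high, closed flat top, blind bore of 22 mm diameter and 16 mm depth from below (no thread: it lifts straight off), about 0.15 kg. Origin: centre of its underside; z up. Starts on top of the spacer on the mandrel
- spacer: Plain smooth pale metal spacer ring, 46 mm outside diameter, 24 mm high, bore 22 mm through, about 0.18 kg. Origin: centre of its underside; z up. Starts on the marked gear on the mandrel, under the cap
- marked_gear: Steel spur gear, 64 mm over its 26 teeth, 14 mm thick, bore 22 mm through, about 0.27 kg, with a dark laser-marked arc and a small square code on its upper face. Origin: centre of its underside; z up. Starts lowest on the mandrel, on the seat
- next_gear: Steel spur gear of the same size without mark: 64 mm over its 26 teeth, 14 mm thick, bore 22 mm through, about 0.27 kg. Origin: centre of its underside; z up. Starts on the gear plate, round its pin, its underside 22 mm above the table
- gear_plate: The pin plate on which the next gear starts: grey plastic plate 76 x 76 mm, 10 mm high (screw heads to 13 mm), in its middle a round boss of 36 mm diameter, top 22 mm above the origin, and a steel pin of 10 mm diameter with a pointed end 44 mm above the origin. Fixed. Origin: centre of its underside
- empty_plate: The pin plate that starts empty, for the marked gear; same make and size as the gear plate: 76 x 76 mm, boss of 36 mm diameter with its top 22 mm above the origin, pin of 10 mm diameter up to 44 mm. Fixed. Origin: centre of its underside
- cork_pad: Flat cork pad, 88 mm (its x axis) x 120 mm (its y axis), 5 mm thick, fixed; the side area for cap and spacer, with room for both, corner to corner. Origin: centre of its underside
- pinion: Smaller, thicker steel gear: 44 mm over its 18 teeth, 22 mm thick, on a third pin plate of the same make at the left end of the work; belongs to another job and stays there. Origin: centre of its underside; z up
Not all that is in view belongs to the job. What is shaped like the clamp_cap but red is not meant.

How it is judged:
By the outcome, as a careful person would: the job done as asked, in the order asked, and still so for the second after the job is handed in, with the robot touching nothing.
It also fails if it takes over 112 s, if anything falls off the work surface, if the arm or the gripper's body presses on something with over 40 N, if the wrist force passes 120 N, or if a joint passes its speed limit or range.

### The arm

A 6-joint arm with a two-finger parallel gripper is mounted at the origin on a cart in front of the work surface, level with it; the furniture and walls round the work are solid. World frame = base frame: x ahead of the robot, y to its left, z up, the work surface at z = 0. Lengths are in mm, angles in rad, forces in N, time in s.
With the tool pointing down it reaches from about 350 to 975 mm from the base axis. Payload 7.1 kg.
Tool frame: the origin (TCP) lies between the finger pads; the fingertips stand 14 mm ahead of it and the grasp point (between the pads) lies 5 mm behind it; z points along the fingers, y is the line along which they close (so a half turn about z gives the same grasp; the last joint's range is limited). The gripper opens to 88 mm and grips with 3 to 60 N. Pads are 20 mm wide; open, the fingers measure 115 mm over their backs; the gripper's body (75 mm by 178 mm) begins 61 mm behind the grasp point.
Start: joints at [-1.225, 0.423, 1.63, -0, 1.089, -0.019], TCP at [222.993, -583.848, 236.675] pointing down, gripper open.
Joint ranges: [-3, 3], [-0.9, 2.11], [0.09, 2.58], [-1.31, 4.45], [0.11, 2.69], [-2.54, 2.54]. Speed limits (rad/s): [2.39, 2.39, 3.01, 3.14, 3.14, 3.14].

### API

Orientations are given as a rotation vector (axis times angle).
In Python, from workcell import ctrl gives the robot as it stands. The module is installed in compiled form; this text tells all that it offers.
- The arm moves only by the tool servo_tool, never from a script. Its argument "plan" is a list of rows, each a list of 3 entries, a list of its own where there are three numbers: the closure, from 0 (fully open) to 1 (shut), then the shift along the world's x, y, z in mm, then the turn about the world's z in degrees. In form: [[hand, [x, y, z], yaw], ...]. A call has 1 to 10 rows; each row is the pose to reach, as a shift and turn from the pose commanded when the call began; what a row does not reach only later rows make up. A row lasts 1/12 s, in which the tool goes at most 41.7 mm and 7.16 degrees, less where a joint would pass 70% of its speed; a pose out of reach is approached as far as the arm can. A call with a gripper value outside its range is refused whole. The fingers move at their own pace and stop on an object; the grip force is fixed at half the most. Time passes only in rows, so rows that repeat a pose let the fingers close. It gives the time, the measured TCP pose, the force, the opening and the grip force at its end, in the units of the state.
- ctrl.get_obs(): the state, without advancing time (a new reading comes with each control period).
- ctrl.get_image(name): name is "side" or "top"; returns the picture (420x560x3 uint8, blue, green, red); there is no depth.
- ctrl.camera_info(name): a dict with "fovy" (degrees; the focal length in pixels is half the picture's height over the tangent of half this angle, whatever the lens; pixels are square), "cx", "cy" (the principal point, pixels), "rvec" (rotation vector, rad) and "tvec" (3), from world to camera coordinates, as OpenCV has them. Camera axes: x right, y down, z forward; pixel columns grow to the right and rows downward; lengths in mm; the calibration is good to about 2 mm. A picture is of the moment at which its call begins. camera_info takes no time and is no camera call.
- ctrl.close_job(): hands the job in; it is judged then, once.
The state is a dict: "t": time; "qpos": joint angles; "qvel": joint speeds; "joint_torque": joint torques, N m; "ee_pos": TCP position; "orientation": TCP orientation; "ft_force": force on the tool from outside, world axes, zero at the start; "moment": the same for the moment, N m; "width": finger opening in mm; "grasp_force": force on a finger pad.
Only numpy, scipy, OpenCV 4.12 (cv2) and the standard library are available. Lean on these libraries where they do the work, as an engineer would, in place of code of your own. Each camera call takes 0.05 s, during which the arm holds its last target. There are 200 camera calls.

## Working session

There is one attempt and no reset: what is moved stays moved. The work goes in short steps, Python scripts to look and compute and a tool call to move; the robot and the scene stay as the last step left them, time stands still between calls to the robot, and variables do not carry over. Pictures are saved under pics/ and viewed, at most 14 in all, crops included, and the job is handed in when it is done.

Besides the shell and the picture viewer there is one more tool, called as a command line: name --argument value ..., lists and objects as JSON in quotes. servo_tool: Moves the arm, as the interface text tells. Its arguments: {"type":"object","properties":{"plan":{"type":"array"}},"required":["plan"]}

```bash
mkdir -p pics; python3 - <<'E'
from workcell import ctrl
import cv2
for n in("side","top"):
    cv2.imwrite(f"pics/{n}0.png",ctrl.get_image(n)); print(n,ctrl.camera_info(n))
print(ctrl.get_obs())
E
```

```text
side {'fovy': 56.56698776669286, 'cx': 284.1166631000227, 'cy': 209.79829862382553, 'rvec': array([ 0.70249894, -2.43709749,  1.30291765]), 'tvec': array([192.34116678, 314.7056843 , 628.32252835])}
top {'fovy': 45.342827442910576, 'cx': 282.0541166890104, 'cy': 209.81303564147748, 'rvec': array([ 2.14526863, -2.18071888,  0.11196415]), 'tvec': array([-274.30183415,  435.69305567, 1400.7996168 ])}
{'t': 0.1, 'qpos': array([-1.22496823e+00,  4.23773427e-01,  1.63058599e+00, -1.60848338e-05,
        1.08860428e+00, -1.90016466e-02]), 'qvel': array([-0.0003223 , -0.00092586, -0.00192969, -0.00148066,  0.00196425,
        0.00055162]), 'joint_torque': array([-1.46349107e-04, -5.45614564e+01, -2.74323303e+01,  6.44870661e-02,
        1.87869061e-02, -9.64651633e-06]), 'ee_pos': array([ 222.85268814, -583.41300258,  235.98463355]), 'orientation': array([-3.08813869e+00, -5.69666861e-01,  3.72286006e-04]), 'ft_force': array([-0.89536621,  0.6488615 , -0.69326344]), 'moment': array([-0.01461783, -0.00806637, -0.04949263]), 'grasp_force': 0.0, 'width': 87.93507541303556}
```

View pics/side0.png

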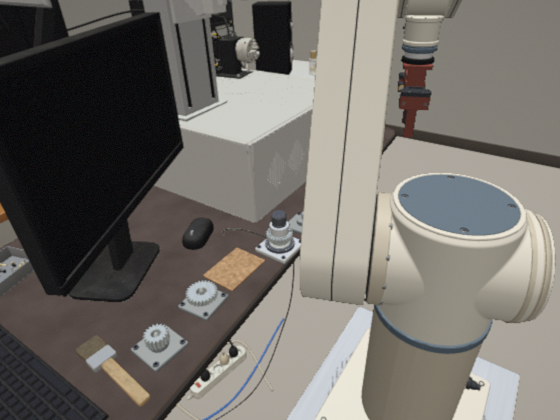

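View pics/top0.png

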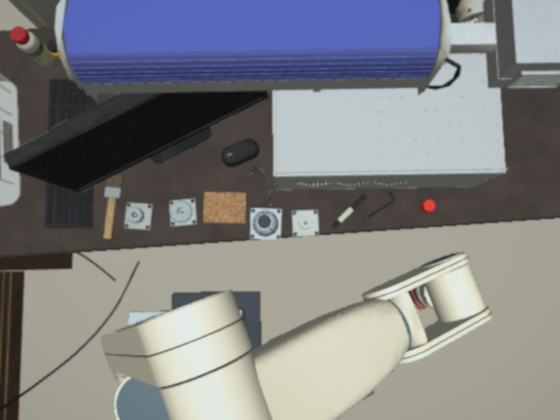

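```bash
cat > h.py <<'E'
import numpy as np, cv2
from workcell import ctrl
def cam(n):
    c=ctrl.camera_info(n); R=cv2.Rodrigues(np.array(c["rvec"]))[0]; t=np.array(c["tvec"])
    f=210/np.tan(np.radians(c["fovy"]/2)); return R,t,f,c["cx"],c["cy"]
def ray(n,u,v):
    R,t,f,cx,cy=cam(n); return -R.T@t, R.T@np.array([(u-cx)/f,(v-cy)/f,1])
def onz(n,u,v,z):
    o,d=ray(n,u,v); return o+d*(z-o[2])/d[2]
def proj(n,p):
    R,t,f,cx,cy=cam(n); q=R@np.array(p,float)+t; return f*q[0]/q[2]+cx,f*q[1]/q[2]+cy
def crop(img,x0,x1,y0,y1,s,fn):
    cv2.imwrite(fn,cv2.resize(img[y0:y1,x0:x1],None,fx=s,fy=s,interpolation=cv2.INTER_CUBIC))
E
python3 - <<'E'
from h import *
t=cv2.imread("pics/top0.png"); s=cv2.imread("pics/side0.png")
crop(t,115,335,180,250,3.6,"pics/topc.png"); crop(s,120,320,190,370,3.3,"pics/sidec.png")
for n in("top","side"): print(n,ray(n,280,210))
for nm,u,v,z in [("pinion",136,215,22),("gear",182,211,36),("cork",224,207,5),("mandrel",265,222,104),("empty",305,222,44),("red",429,206,30),("boxfront",273,187,0),("boxfrontR",500,183,0),("boxtop",273,175,150)]: print(nm,onz("top",u,v,z).round(0))
for nm,u,v,z in [("pinion",157,340,22),("gear",202,293,36),("cork",235,268,5),("mandrel",280,216,104),("boxfrontcorner",258,210,0)]: print(nm,onz("side",u,v,z).round(0))
E
```

```text
top (array([ 276.70947502, -287.56911492, 1438.07001637]), array([ 0.10817106,  0.00842116, -0.99410509]))
side (array([-42.10884035, 392.04958782, 612.65647639]), array([ 0.47370373, -0.68829552, -0.54951395]))
pinion [423. 133.  22.]
gear [431.  -0.  36.]
cork [ 444. -115.    5.]
mandrel [ 390. -236.  104.]
empty [ 394. -345.   44.]
red [ 434. -695.   30.]
boxfront [ 500. -256.    0.]
boxfrontR [ 501. -912.    0.]
boxtop [ 509. -260.  150.]
pinion [422. 133.  22.]
gear [422.   9.  36.]
cork [ 437. -111.    5.]
mandrel [ 382. -224.  104.]
boxfrontcorner [ 540. -343.    0.]
```

View pics/topc.png

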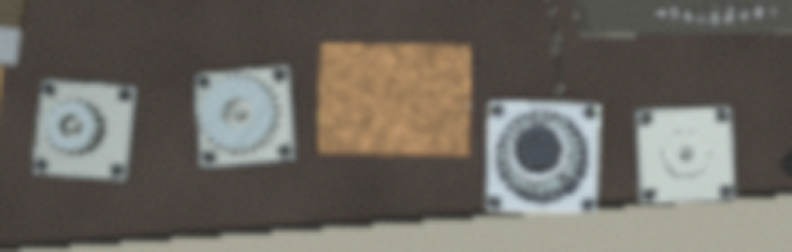

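View pics/sidec.png

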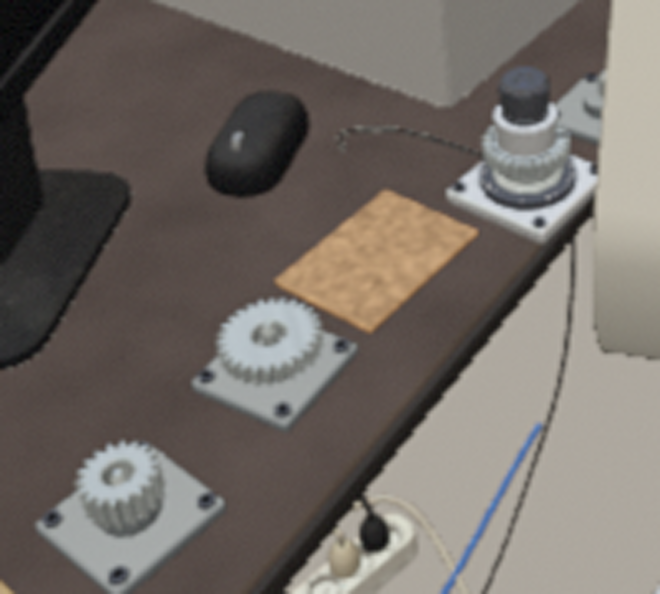

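Top crop: pinion plate, next gear (≈(182,211)), cork, mandrel with dark cap (≈(264,221)), empty plate (≈(305,222)), each plate with four dark screws. I'll use the screw blobs for plate centres.

```bash
python3 - <<'E'
from h import *
T=cv2.imread("pics/top0.png"); S=cv2.imread("pics/side0.png")
def blob(img,u,v,r=4,pol=-1):
    k=8; big=cv2.resize(img[int(v)-r:int(v)+r+1,int(u)-r:int(u)+r+1],None,fx=1,fy=1).astype(float).mean(2)
    w=np.clip((np.median(big)-15-big),0,None); yy,xx=np.mgrid[0:2*r+1,0:2*r+1]
    return (xx*w).sum()/w.sum()+int(u)-r,(yy*w).sum()/w.sum()+int(v)-r
c=lambda l,s,x,y:[(a/s+x-.5,b/s+y-.5) for a,b in l]
sets={"gear_plate top":("top",T,c([(200,77),(281,72),(289,152),(208,160)],3.6,115,180),13),
"empty top":("top",T,c([(645,118),(725,116),(727,193),(648,195)],3.6,115,180),13),
"mandrel top":("top",T,c([(497,111),(592,112),(588,204),(496,204)],3.6,115,180),15),
"pinion top":("top",T,c([(47,89),(125,95),(119,172),(41,165)],3.6,115,180),13),
"gear side":("side",S,c([(206,376),(341,346),(283,411)],3.3,120,190),13),
"pinion side":("side",S,c([(53,517),(206,500),(119,575)],3.3,120,190),13),
"mandrel side":("side",S,c([(460,187),(540,222),(594,169)],3.3,120,190),15)}
for k,(n,im,pts,z) in sets.items():
    b=[blob(im,round(u),round(v),3) for u,v in pts]; P=np.array([onz(n,u,v,z) for u,v in b])
    print(k,np.round(b,1).tolist(),"\n",P[:,:2].round(1).tolist(),"mean",P.mean(0).round(1), "sides",np.linalg.norm(P-np.roll(P,1,0),axis=1).round(1))
    if len(b)==3:
        D=np.linalg.norm(P[:,None]-P[None],axis=2); i,j=np.unravel_index(D.argmax(),D.shape); print(" diag centre",((P[i]+P[j])/2).round(1))
# cork
hsv=cv2.cvtColor(T,cv2.COLOR_BGR2HSV)
for n,im in(("top",T),("side",S)):
    h=cv2.cvtColor(im,cv2.COLOR_BGR2HSV); m=cv2.inRange(h,(8,90,90),(22,255,255)); m=cv2.morphologyEx(m,cv2.MORPH_CLOSE,np.ones((3,3)))
    for q in cv2.findContours(m,0,1)[0]:
        if cv2.contourArea(q)>500:
            M=cv2.moments(q); u,v=M["m10"]/M["m00"],M["m01"]/M["m00"]; 
            box=cv2.boxPoints(cv2.minAreaRect(q)); print("cork",n,u,v,onz(n,u,v,5).round(1),[onz(n,*p,5)[:2].round(0).tolist() for p in box])
# cap top / dark cap blob in top view
g=T[212:232,254:276].mean(2); print(g.round(0).astype(int))
E
```

```text
gear_plate top [[168.4, 199.6], [194.4, 198.5], [197.1, 223.1], [170.8, 225.6]] 
 [[467.2, 43.3], [469.1, -31.0], [398.3, -39.1], [392.3, 35.8]] mean [431.7   2.3  13. ] sides [75.3 74.3 71.2 75.2]
empty top [[292.9, 209.6], [318.5, 211.3], [317.7, 232.5], [291.7, 233.7]] 
 [[432.2, -312.4], [426.3, -385.2], [365.7, -381.5], [363.7, -307.6]] mean [ 397.  -346.7   13. ] sides [68.7 73.  60.7 74. ]
mandrel top [[251.9, 208.2], [280.4, 209.8], [279.7, 235.8], [249.5, 236.6]] 
 [[438.0, -195.4], [432.2, -276.5], [358.1, -273.5], [357.1, -187.9]] mean [ 396.3 -233.3   15. ] sides [81.2 81.3 74.2 85.5]
pinion top [[126.0, 202.2], [150.0, 204.1], [150.2, 228.0], [123.8, 225.6]] 
 [[461.6, 164.9], [454.8, 96.0], [386.4, 94.7], [394.4, 169.8]] mean [424.3 131.3  13. ] sides [67.4 69.2 68.4 75.5]
gear side [[181.2, 302.6], [223.4, 293.4], [205.3, 313.8]] 
 [[458.6, 37.3], [401.0, -29.0], [395.2, 33.5]] mean [418.3  13.9  13. ] sides [63.5 87.8 62.7]
 diag centre [429.8   4.1  13. ]
pinion side [[135.2, 346.3], [182.5, 340.8], [155.3, 363.8]] 
 [[452.8, 160.2], [386.9, 104.9], [392.3, 165.8]] m
[... 1721 characters left out ...]
1  82  80  81  82  98 143 176
  171 151 143 128]
 [121 133 154 174 164 124  88  82  83  79  78  78  77  81  88 115 157 177
  168 155 140 118]
 [124 133 145 168 177 157 120  95  82  75  72  74  81  93 117 149 172 171
  164 154 136 115]
 [123 123 134 158 174 174 159 136 115 105 100 102 119 137 156 170 166 157
  159 152 128 105]
 [120 115 132 149 163 170 175 174 168 166 159 160 168 173 172 160 140 131
  141 141 125 104]
 [135 119 125 141 155 161 168 174 179 184 183 182 177 170 166 149 128 115
  114 114 113 115]
 [166 141 127 134 149 154 157 154 157 161 160 161 161 161 162 158 138 118
  109  99  99 120]
 [189 162 129 123 131 135 144 142 141 140 144 150 153 159 160 156 138 113
   99  90  98 135]]
```

```bash
python3 - <<'E'
from h import *
T=cv2.imread("pics/top0.png"); S=cv2.imread("pics/side0.png")
def tri(a,b):
    (o1,d1),(o2,d2)=ray("top",*a),ray("side",*b)
    A=np.stack([d1,-d2],1); s=np.linalg.lstsq(A,o2-o1,rcond=None)[0]; p,q=o1+s[0]*d1,o2+s[1]*d2; return ((p+q)/2).round(1),np.linalg.norm(p-q).round(1)
def cen(im,x0,x1,y0,y1,th,inv=True,k=6):
    g=cv2.resize(im[y0:y1,x0:x1].max(2),None,fx=k,fy=k,interpolation=cv2.INTER_CUBIC)
    m=(g<th if inv else g>th).astype(np.uint8); n,l,st,c=cv2.connectedComponentsWithStats(m)
    out=[]
    for i in range(1,n):
        if st[i,4]>k*k*3: out.append(((c[i][0]+.5)/k-.5+x0,(c[i][1]+.5)/k-.5+y0,st[i,4]/k/k,st[i,:4]/k+[x0,y0,0,0]))
    return out
print("cap top",[tuple(np.round(o[:3],1))+(o[3].round(1),onz("top",o[0],o[1],92).round(1)) for o in cen(T,256,273,213,230,118)])
print("cap side",[tuple(np.round(o[:3],1))+(o[3].round(1),onz("side",o[0],o[1],89).round(1)) for o in cen(S,268,292,205,232,110)])
for nm,a,z in(("gear",(168,196,196,226),13),("empty",(290,322,207,237),13),("mandrel",(249,283,206,238),15)):
    print(nm,[(np.round(o[:3],1),onz("top",o[0],o[1],z)[:2].round(1)) for o in cen(T,*a,115)])
print("box corner bottom side",onz("side",255.5,221.3,0).round(0), "proj top",proj("top",onz("side",255.5,221.3,0)))
print("boxtop corner tri", tri((273,175),(253,165)))
print("empty pin top",onz("top",305.2,222.1,44).round(1)); 
print("gear bore top",onz("top",115+236/3.6-.5,180+112/3.6-.5,36).round(1),"gear bore side",onz("side",120+267/3.3-.5,190+334/3.3-.5,38).round(1))
print("predict cap side at (396,-233.5)",proj("side",(396,-233.5,104)),proj("side",(396,-233.5,74)),"top",proj("top",(396,-233.5,104)),proj("top",(396,-233.5,74)))
crop(S,235,310,140,260,5,"pics/sc2.png")
E
```

```text
cap top [(np.float64(263.9), np.float64(220.9), np.float64(121.2), array([258.3, 214.7,  12.3,  13. ]), array([ 394.4, -232.5,   92. ]))]
cap side [(np.float64(279.7), np.float64(215.2), np.float64(431.7), array([268. , 205. ,  24. ,  23.2]), array([ 397.5, -244.5,   89. ]))]
gear [(array([177.2, 202.5, 161.8]), array([458.2,  18.2])), (array([192.6, 223.7,  17.5]), array([396.7, -26.1])), (array([172.4, 223.3,   6.2]), array([398.8,  31.3]))]
empty [(array([306.7, 216.6, 246. ]), array([ 411.5, -351.2])), (array([294.6, 233.8,   4.3]), array([ 363.2, -316. ]))]
mandrel [(array([266.6, 215.5, 139.2]), array([ 416.3, -237.1])), (array([263.9, 221. , 118.4]), array([ 401. , -229.4])), (array([275.8, 226.3,   5.6]), array([ 385.2, -262.7])), (array([272.2, 231.4,  12.1]), array([ 371. , -252.5])), (array([262.8, 233.9,  11.4]), array([ 364.3, -225.6]))]
box corner bottom side [ 513. -294.    0.] proj top (np.float64(285.92616034175467), np.float64(182.55944969730993))
boxtop corner tri (array([ 494.4, -265.4,  190.1]), np.float64(16.6))
empty pin top [ 393.4 -345.3   44. ]
gear bore top [432.2   5.   36. ] gear bore side [427.8   7.6  38. ]
predict cap side at (396,-233.5) (np.float64(277.4237969608926), np.float64(212.37111799014625)) (np.float64(277.84413876337436), np.float64(222.79717584112748)) top (np.float64(264.1013758232802), np.float64(219.9200209550345)) (np.float64(264.55967856618156), np.float64(220.89380592594057))
```

View pics/sc2.png

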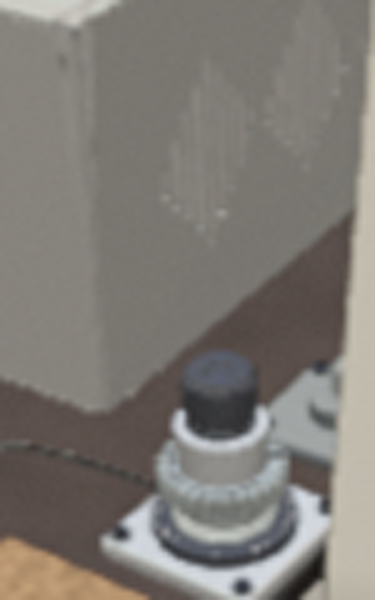

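Side crop: cap top centre ≈(278.4,213), consistent with the mandrel axis near (395,-234); the box's front face is clear of the approach. Moving above the mandrel, fingers closing along y.

servo_tool --plan '[[0,[34,70,0],-5],[0,[68,140,0],-10],[0,[102,210,-20],-15],[0,[136,280,-40],-20.9],[0,[160,326,-70],-20.9],[0,[172,350,-96.7],-20.9],[0,[172,350,-96.7],-20.9],[0,[172,350,-96.7],-20.9],[0,[172,350,-96.7],-20.9],[0,[172,350,-96.7],-20.9]]'

```text
t: 0.93
ee_pos: [395.0, -231.1, 138.9]
orientation: [-3.141, -0.001, 0.002]
ft_force: [-0.1, -0.7, -0.6]
width: 87.6
grasp_force: 0.0
```

```bash
cat > st.py <<'E'
from h import *
o=ctrl.get_obs()
for k in("t","ee_pos","orientation","ft_force","moment","width","grasp_force"): print(k,np.round(o[k],2 if k!="orientation" else 4).tolist())
E
cat > look.py <<'E'
# usage: look.py cam name x0 x1 y0 y1 scale
import sys
from h import *
n,fn=sys.argv[1:3]; a=list(map(int,sys.argv[3:7])); crop(ctrl.get_image(n),*a,float(sys.argv[7]),f"pics/{fn}.png")
E
python3 st.py
```

```text
t 0.93
ee_pos [395.05, -231.11, 138.88]
orientation [-3.1406, -0.0011, 0.0017]
ft_force [-0.06, -0.73, -0.64]
moment [0.0, 0.01, -0.01]
width 87.62
grasp_force 0.0
```

servo_tool --plan '[[0,[0,0,-20],0],[0,[0,0,-40],0],[0,[0,0,-48],0],[0,[0,0,-48],0],[0,[0,0,-48],0]]'

```text
t: 1.35
ee_pos: [394.8, -234.0, 91.9]
orientation: [-3.141, 0.001, 0.001]
ft_force: [0.3, 0.1, 0.8]
width: 87.8
grasp_force: 0.0
```

```bash
python3 look.py side s1 200 360 130 280 4; python3 st.py
```

```text
t 1.4
ee_pos [395.13, -234.34, 92.43]
orientation [3.1414, -0.0011, 0.0004]
ft_force [0.02, -0.4, -0.34]
moment [0.01, 0.01, -0.04]
width 87.66
grasp_force 0.0
```

View pics/s1.png

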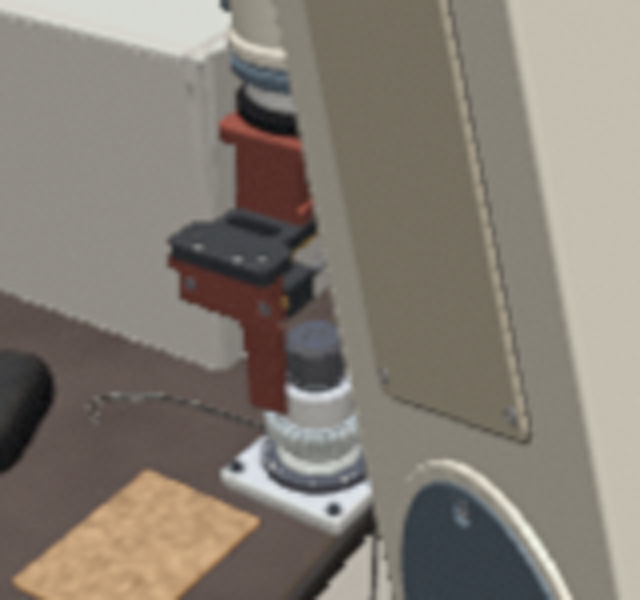

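The left finger (tip ≈(267,232)) stands beside the cap, above the spacer. Closing.

servo_tool --plan '[[1,[0,0,0],0],[1,[0,0,0],0],[1,[0,0,0],0],[1,[0,0,0],0],[1,[0,0,0],0],[1,[0,0,0],0],[1,[0,0,0],0],[1,[0,0,0],0]]'

```text
t: 2.07
ee_pos: [394.9, -233.7, 92.0]
orientation: [-3.141, 0.0, 0.0]
ft_force: [0.2, 2.7, 1.8]
width: 38.4
grasp_force: 1.3
```

servo_tool --plan '[[1,[0,0,0],0],[1,[0,0,0],0],[1,[0,0,0],0],[1,[0,0,0],0]]'

```text
t: 2.4
ee_pos: [394.7, -233.0, 92.0]
orientation: [-3.14, 0.001, 0.001]
ft_force: [0.1, 5.3, 5.7]
width: 35.3
grasp_force: 30.0
```

servo_tool --plan '[[1,[0,0.5,2],0],[1,[0,0.8,6],0],[1,[0,0.8,12],0],[1,[0,0.8,20],0],[1,[0,0.8,30],0]]'

```text
t: 2.82
ee_pos: [394.8, -233.0, 122.6]
orientation: [-3.141, 0.0, 0.001]
ft_force: [0.6, 0.2, -2.1]
width: 35.6
grasp_force: 30.0
```

servo_tool --plan '[[1,[15,35,0],0],[1,[30,75,-5],0],[1,[42,115,-20],0],[1,[50,145,-50],0],[1,[50,155,-85],0],[1,[50,155,-95],0],[1,[50,155,-98.5],0],[1,[50,155,-98.5],0],[1,[50,155,-98.5],0]]'

```text
t: 3.57
ee_pos: [445.5, -78.8, 24.5]
orientation: [3.141, -0.0, 0.001]
ft_force: [0.2, -0.1, -1.1]
width: 35.0
grasp_force: 30.0
```

servo_tool --plan '[[1,[0,0,-0.4],0],[1,[0,0,-0.8],0],[1,[0,0,-0.8],0]]'

```text
t: 3.82
ee_pos: [445.4, -78.8, 23.3]
orientation: [3.141, -0.002, 0.002]
ft_force: [0.0, 0.6, -1.3]
width: 35.3
grasp_force: 30.0
```

servo_tool --plan '[[1,[0,0,-0.5],0],[1,[0,0,-1],0],[1,[0,0,-1],0]]'

```text
t: 4.07
ee_pos: [445.4, -78.7, 22.8]
orientation: [3.141, -0.0, 0.002]
ft_force: [-3.2, -3.2, 15.3]
width: 35.6
grasp_force: 30.0
```

servo_tool --plan '[[0.4,[0,0,0],0],[0.4,[0,0,0],0],[0.4,[0,0,0],0],[0.4,[0,0,1],0],[0.4,[0,0,25],0],[0.2,[0,0,60],0],[0,[-10,-20,95],0],[0,[-25,-60,105],0],[0,[-40,-100,105],0],[0,[-50,-135,105],0]]'

```text
t: 4.9
ee_pos: [394.5, -214.3, 127.9]
orientation: [3.14, 0.003, 0.003]
ft_force: [0.6, -0.1, 0.4]
width: 82.7
grasp_force: 0.0
```

```bash
python3 look.py side s2 160 320 180 320 4; python3 st.py
```

```text
t 4.95
ee_pos [393.64, -219.95, 127.76]
orientation [3.1384, -0.0031, 0.0037]
ft_force [-0.11, -3.55, 0.67]
moment [-0.12, 0.02, -0.02]
width 85.84
grasp_force 0.0
```

View pics/s2.png

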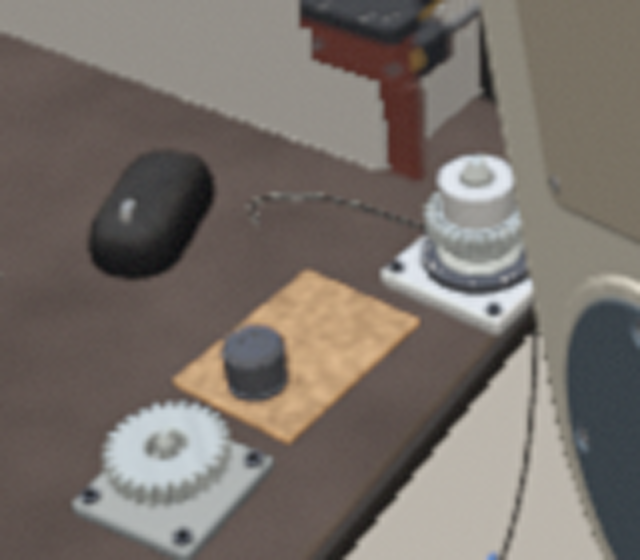

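Cap stands upright on the near-left half of the cork at ≈(223,270); spacer and nose visible at ≈(279,225). Now the spacer.

servo_tool --plan '[[0,[0,-20,0],0],[0,[0,-20,-15],0],[0,[0,-20,-40],0],[0,[0,-20,-56],0],[0,[0,-20,-60],0],[1,[0,-20,-60],0],[1,[0,-20,-60],0],[1,[0,-20,-60],0],[1,[0,-20,-60],0],[1,[0,-20,-60],0]]'

```text
t: 5.78
ee_pos: [395.5, -233.3, 67.5]
orientation: [3.141, 0.0, 0.002]
ft_force: [0.1, 0.8, -0.6]
width: 58.2
grasp_force: 0.0
```

servo_tool --plan '[[1,[0,0,0],0],[1,[0,0,0],0],[1,[0,0,0],0],[1,[0,0,0],0],[1,[0,0,0],0]]'

```text
t: 6.2
ee_pos: [395.0, -232.8, 67.1]
orientation: [-3.141, 0.0, -0.0]
ft_force: [-0.5, 3.6, 7.2]
width: 44.7
grasp_force: 30.0
```

servo_tool --plan '[[1,[0,0.3,2],0],[1,[0,0.3,5],0],[1,[0,0.3,10],0],[1,[0,0.3,20],0],[1,[0,0.3,35],0],[1,[0,0.3,50],0],[1,[0,0.3,50],0],[1,[0,0.3,50],0]]'

```text
t: 6.87
ee_pos: [395.6, -233.2, 117.7]
orientation: [3.14, -0.0, 0.004]
ft_force: [0.7, 0.9, -1.2]
width: 44.3
grasp_force: 30.0
```

servo_tool --plan '[[1,[20,35,0],0],[1,[40,70,-10],0],[1,[45,86,-40],0],[1,[45,86,-75],0],[1,[45,86,-90],0],[1,[45,86,-95],0],[1,[45,86,-95],0],[1,[45,86,-95.7],0],[1,[45,86,-95.7],0]]'

```text
t: 7.62
ee_pos: [439.7, -146.8, 20.6]
orientation: [-3.141, 0.0, 0.001]
ft_force: [-0.3, -0.6, -2.6]
width: 44.8
grasp_force: 30.0
```

servo_tool --plan '[[1,[0,0,-0.5],0],[1,[0,0,-0.5],0],[1,[0,0,-0.5],0]]'

```text
t: 7.87
ee_pos: [440.0, -146.9, 20.5]
orientation: [3.142, -0.0, 0.0]
ft_force: [1.4, -0.7, -1.8]
width: 44.6
grasp_force: 30.0
```

servo_tool --plan '[[1,[0,0,-0.5],0],[1,[0,0,-0.7],0],[1,[0,0,-0.7],0]]'

```text
t: 8.12
ee_pos: [440.1, -146.9, 20.0]
orientation: [3.141, 0.0, 0.0]
ft_force: [-1.3, -1.2, 2.6]
width: 44.5
grasp_force: 30.0
```

servo_tool --plan '[[0.36,[0,0,0],0],[0.36,[0,0,0],0],[0.36,[0,0,0],0],[0.36,[0,0,1],0],[0.36,[0,0,25],0],[0.2,[0,0,65],0],[0,[0,0,105],0],[0,[-20,-40,110],0],[0,[-45,-80,110],0],[0,[-45,-86,110],0]]'

```text
t: 8.95
ee_pos: [393.6, -235.0, 131.0]
orientation: [3.14, 0.0, 0.002]
ft_force: [-0.7, 1.3, -0.2]
width: 85.8
grasp_force: 0.0
```

servo_tool --plan '[[0,[0,0,0],0],[0,[0,0,-20],0],[0,[0,0,-55],0],[0,[0,0,-80],0],[0,[0,0,-88],0],[0,[0,0,-88],0]]'

```text
t: 9.45
ee_pos: [393.9, -231.4, 40.0]
orientation: [-3.139, -0.001, 0.006]
ft_force: [-0.5, 0.6, 0.3]
width: 87.8
grasp_force: 0.0
```

```bash
python3 look.py side s3 160 320 180 320 4; python3 st.py
```

```text
t 9.5
ee_pos [394.69, -231.93, 41.26]
orientation [-3.1402, -0.0009, 0.0032]
ft_force [-0.06, -0.04, -0.27]
moment [-0.0, 0.02, -0.02]
width 88.03
grasp_force 0.0
```

View pics/s3.png

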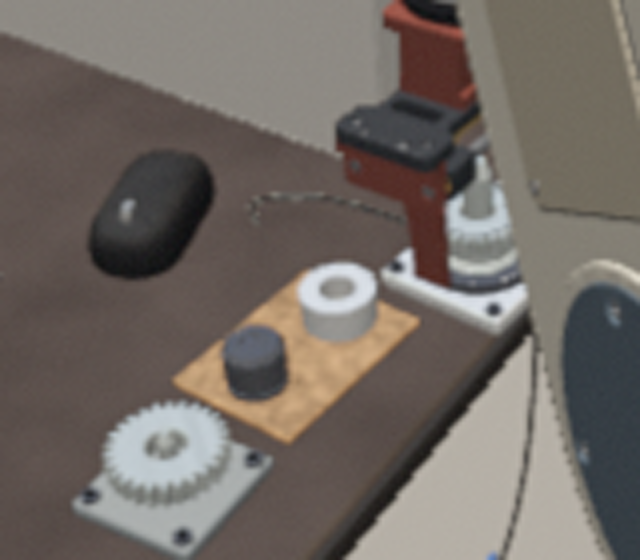

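Spacer stands on the cork at ≈(244,255), next to the cap; fingers are around the marked gear.

servo_tool --plan '[[1,[0,0,0],0],[1,[0,0,0],0],[1,[0,0,0],0],[1,[0,0,0],0],[1,[0,0,0],0],[1,[0,0,0],0],[1,[0,0,0],0],[1,[0,0,0],0]]'

```text
t: 10.17
ee_pos: [395.4, -232.7, 42.7]
orientation: [3.141, -0.001, 0.002]
ft_force: [0.6, 3.7, 8.6]
width: 62.8
grasp_force: 30.0
```

servo_tool --plan '[[1,[0,0.3,2],0],[1,[0,0.3,5],0],[1,[0,0.3,10],0],[1,[0,0.3,20],0],[1,[0,0.3,35],0],[1,[0,0.3,50],0],[1,[0,0.3,60],0],[1,[0,0.3,60],0],[1,[0,0.3,60],0]]'

```text
t: 10.92
ee_pos: [395.3, -232.7, 102.5]
orientation: [3.141, -0.0, 0.002]
ft_force: [-1.1, -0.4, -3.3]
width: 63.3
grasp_force: 30.0
```

```bash
python3 - <<'E'
from h import *
print(np.round(ctrl.get_obs()["ft_force"],1))
crop(ctrl.get_image("top"),240,330,180,250,6,"pics/t4.png")
E
```

```text
[-1.1 -0.4 -3.3]
```

View pics/t4.png

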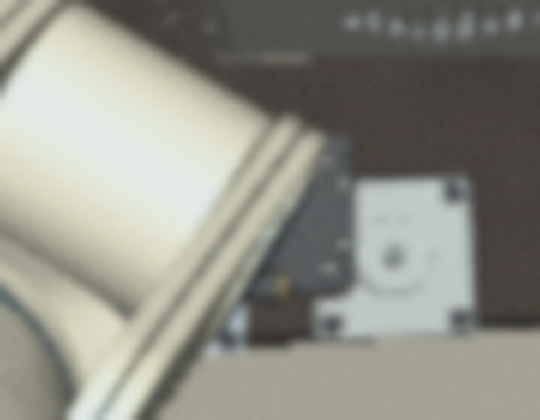

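Empty plate pin at ≈(305.0,222.2), screws ≈(315.3,211.2), (316.3,232.7), (294.7,233.5).

```bash
python3 - <<'E'
from h import *
print(onz("top",305,222.2,40),onz("top",305,222.3,13)); 
for a in((315.3,211.2),(316.3,232.7),(294.7,233.5)): print(onz("top",*a,13))
E
```

```text
[ 393.44617839 -344.91578288   40.        ] [ 395.415474   -346.01729089   13.        ]
[ 426.65386953 -376.02214472   13.        ]
[ 365.29886992 -377.43296401   13.        ]
[ 364.03504375 -316.14330372   13.        ]
```

servo_tool --plan '[[1,[0,-35,0],0],[1,[0,-75,0],0],[1,[0,-105,0],0],[1,[-0.5,-113,-10],0],[1,[-0.5,-113,-40],0],[1,[-0.5,-113,-55],0],[1,[-0.5,-113,-65],0],[1,[-0.5,-113,-72],0],[1,[-0.5,-113,-73],0],[1,[-0.5,-113,-73],0]]'

```text
t: 11.8
ee_pos: [394.5, -345.0, 28.3]
orientation: [-3.141, -0.001, 0.001]
ft_force: [0.6, 0.5, -2.5]
width: 63.4
grasp_force: 30.0
```

servo_tool --plan '[[1,[0,0,-0.5],0],[1,[0,0,-1],0],[1,[0,0,-1],0]]'

```text
t: 12.05
ee_pos: [394.8, -345.5, 28.1]
orientation: [3.141, 0.0, 0.001]
ft_force: [0.3, -1.0, -2.6]
width: 63.5
grasp_force: 30.0
```

servo_tool --plan '[[1,[0,0,-0.5],0],[1,[0,0,-0.9],0],[1,[0,0,-0.9],0]]'

```text
t: 12.3
ee_pos: [394.8, -345.6, 27.6]
orientation: [3.141, -0.0, 0.001]
ft_force: [-0.2, 2.1, 4.5]
width: 63.2
grasp_force: 30.0
```

Marked gear is down. Release and go to the next gear with the hand turned 90° for a first centring squeeze.

servo_tool --plan '[[0.15,[0,0,0],0],[0,[0,0,0],0],[0,[0,0,0],0],[0,[0,0,1],0],[0,[0,0,30],0],[0,[0,0,70],0],[0,[0,10,105],7],[0,[0,50,105],14],[0,[10,90,105],21],[0,[10,130,105],28]]'

```text
t: 13.13
ee_pos: [405.9, -215.0, 133.0]
orientation: [3.044, 0.766, 0.005]
ft_force: [0.6, 0.9, -0.2]
width: 87.8
grasp_force: 0.0
```

servo_tool --plan '[[0,[5,35,0],7],[0,[10,75,0],14],[0,[15,115,0],21],[0,[20,155,0],28],[0,[25,190,0],35],[0,[25.5,215,0],42],[0,[25.5,219.5,0],49],[0,[25.5,219.5,0],56],[0,[25.5,219.5,0],62],[0,[25.5,219.5,0],62]]'

```text
t: 13.97
ee_pos: [430.0, 4.4, 132.0]
orientation: [2.216, 2.226, 0.0]
ft_force: [-0.2, 1.3, 0.4]
width: 87.5
grasp_force: 0.0
```

```bash
python3 st.py; python3 - <<'E'
from h import *
T=ctrl.get_image("top"); S=ctrl.get_image("side")
cv2.imwrite("pics/c5.png",np.hstack([cv2.resize(T[190:260,230:340],None,fx=4,fy=4,interpolation=2),cv2.resize(S[240:310,150:240],None,fx=4,fy=4,interpolation=2)]))
E
```

```text
t 13.97
ee_pos [430.02, 4.43, 131.95]
orientation [2.2162, 2.2265, 0.0002]
ft_force [-0.16, 1.27, 0.42]
moment [-0.06, -0.1, -0.02]
width 87.53
grasp_force 0.0
```

View pics/c5.png

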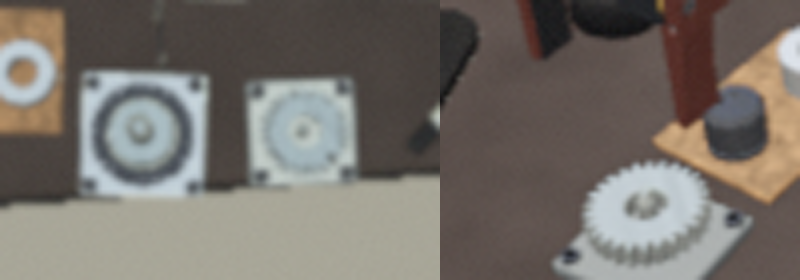

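Left half: marked gear lies round the pin of the empty plate ≈(306,223 in full frame); mandrel bare, nose ≈(265,222). Right half: next gear with bore ≈(311/… local (645,205)). Descend on the next gear.

servo_tool --plan '[[0,[0,0,-40],0],[0,[0,0,-75],0],[0,[0,0,-98],0],[0,[0,0,-104],0],[1,[0,0,-104],0],[1,[0,0,-104],0],[1,[0,0,-104],0],[1,[0,0,-104],0],[1,[0,0,-104],0],[1,[0,0,-104],0]]'

```text
t: 14.9
ee_pos: [430.5, 4.0, 29.1]
orientation: [2.221, 2.22, 0.002]
ft_force: [-2.4, -0.7, 8.6]
width: 61.5
grasp_force: 30.0
```

```bash
python3 - <<'E'
from h import *
print(onz("top",230+141/4-.5,190+128/4-.5,84).round(1),onz("top",230+303/4-.5,190+132/4-.5,36).round(1))
E
```

```text
[ 393.5 -234.4   84. ] [ 392.9 -345.8   36. ]
```

servo_tool --plan '[[0,[0,0,0],0],[0,[0,0,0],0],[0,[0,0,0],0],[0,[0,0,3],0],[0,[0,0,30],0],[0,[0,0,35],-7],[0,[0,0,35],-14],[0,[0,0,35],-21],[0,[0,0,35],-28],[0,[0,0,35],-35]]'

```text
t: 15.73
ee_pos: [430.1, 4.1, 63.2]
orientation: [2.791, 1.442, 0.001]
ft_force: [-0.6, -0.7, 0.2]
width: 87.9
grasp_force: 0.0
```

servo_tool --plan '[[0,[0,0,0],-7],[0,[0,0,0],-14],[0,[0,0,0],-21],[0,[0,0,0],-28],[0,[0,0,0],-35],[0,[0,0,0],-42],[0,[0,0,0],-49],[0,[0,0,0],-55],[0,[0,0,0],-55],[0,[0,0,-15],-55]]'

```text
t: 16.57
ee_pos: [431.6, 4.0, 49.4]
orientation: [3.142, 0.005, 0.006]
ft_force: [0.3, -0.5, 0.1]
width: 87.8
grasp_force: 0.0
```

servo_tool --plan '[[0,[0,0,-15],0],[0,[0,0,-20],0],[0,[0,0,-20],0],[1,[0,0,-20],0],[1,[0,0,-20],0],[1,[0,0,-20],0],[1,[0,0,-20],0],[1,[0,0,-20],0],[1,[0,0,-20],0],[1,[0,0,-20],0]]'

```text
t: 17.4
ee_pos: [430.4, 4.1, 28.4]
orientation: [-3.142, -0.0, -0.002]
ft_force: [-0.6, 0.4, 6.7]
width: 63.5
grasp_force: 30.0
```

servo_tool --plan '[[1,[0,0,3],0],[1,[0,0,15],0],[1,[0,0,40],0],[1,[0,0,75],0],[1,[0,-10,85],0],[1,[-5,-50,85],0],[1,[-10,-90,85],0],[1,[-20,-130,85],0],[1,[-25,-170,85],0],[1,[-30,-205,85],0]]'

```text
t: 18.23
ee_pos: [398.8, -202.9, 112.9]
orientation: [-3.142, -0.0, 0.001]
ft_force: [0.6, 0.3, -3.1]
width: 63.6
grasp_force: 30.0
```

servo_tool --plan '[[1,[-5,-25,0],0],[1,[-5.2,-32,0],0],[1,[-5.2,-32,-5],0],[1,[-5.2,-32,-12],0],[1,[-5.2,-32,-18],0],[1,[-5.2,-32,-22],0],[1,[-5.2,-32,-22],0]]'

```text
t: 18.82
ee_pos: [394.2, -231.3, 89.6]
orientation: [-3.14, -0.003, 0.004]
ft_force: [-0.0, -0.2, -3.4]
width: 63.9
grasp_force: 30.0
```

```bash
python3 look.py side s6 160 320 150 290 4; python3 st.py
```

```text
t 18.87
ee_pos [394.47, -231.64, 90.09]
orientation [-3.1405, -0.0027, 0.0028]
ft_force [0.43, 0.11, -3.69]
moment [0.01, -0.02, 0.05]
width 63.24
grasp_force 30.0
```

View pics/s6.png

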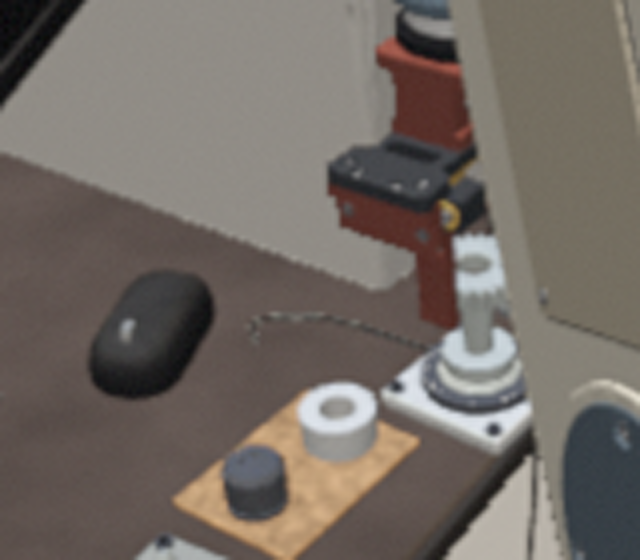

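Held gear sits just over the mandrel nose (≈(279,222)); cap and spacer still waiting on the cork. Lower in stages.

servo_tool --plan '[[1,[0,0,-3],0],[1,[0,0,-6],0],[1,[0,0,-9],0],[1,[0,0,-12],0]]'

```text
t: 19.2
ee_pos: [394.2, -232.4, 78.6]
orientation: [-3.141, -0.0, 0.002]
ft_force: [-2.3, 2.0, -1.0]
width: 63.1
grasp_force: 30.0
```

servo_tool --plan '[[1,[-0.6,0.4,-3],0],[1,[-0.6,0.4,-8],0],[1,[-0.6,0.4,-14],0],[1,[-0.6,0.4,-20],0]]'

```text
t: 19.53
ee_pos: [394.0, -232.5, 58.2]
orientation: [-3.141, 0.0, 0.0]
ft_force: [-1.5, 1.4, -1.1]
width: 63.5
grasp_force: 30.0
```

servo_tool --plan '[[1,[-0.5,0.4,-5],0],[1,[-0.5,0.4,-10],0],[1,[-0.5,0.4,-14],0],[1,[-0.5,0.4,-16],0],[1,[-0.5,0.4,-16.5],0],[1,[-0.5,0.4,-16.5],0]]'

```text
t: 20.03
ee_pos: [393.9, -232.3, 42.5]
orientation: [3.141, 0.0, 0.0]
ft_force: [-0.6, 0.4, -0.6]
width: 63.4
grasp_force: 30.0
```

servo_tool --plan '[[1,[0,0,-0.5],0],[1,[0,0,-1],0],[1,[0,0,-1],0]]'

```text
t: 20.28
ee_pos: [393.9, -232.3, 42.3]
orientation: [3.141, 0.0, 0.001]
ft_force: [-3.5, 0.9, 14.5]
width: 63.8
grasp_force: 30.0
```

servo_tool --plan '[[0.15,[0,0,0],0],[0,[0,0,0],0],[0,[0,0,0],0],[0,[0,0,2],0],[0,[0,0,30],0],[0,[0,0,65],0],[0.32,[0,5,90],0],[0.32,[20,40,90],0],[0.32,[40,75,90],0],[0.32,[46.3,85.4,90],0]]'

```text
t: 21.12
ee_pos: [442.1, -144.4, 132.4]
orientation: [3.141, 0.001, 0.004]
ft_force: [0.3, 0.3, -0.4]
width: 64.4
grasp_force: 0.0
```

servo_tool --plan '[[0.32,[0,0,0],0],[0.32,[0,0,-10],0],[0.32,[0,0,-50],0],[0.32,[0,0,-85],0],[0.32,[0,0,-105],0],[0.32,[0,0,-111],0],[0.32,[0,0,-111],0]]'

```text
t: 21.7
ee_pos: [437.2, -147.1, 19.3]
orientation: [-3.14, 0.002, 0.009]
ft_force: [-1.5, 1.3, 0.5]
width: 59.6
grasp_force: 0.4
```

```bash
python3 look.py side s7 160 320 180 320 4; python3 st.py
```

```text
t 21.75
ee_pos [438.12, -147.35, 19.61]
orientation [-3.1405, 0.002, 0.005]
ft_force [0.55, 0.19, -0.8]
moment [0.06, 0.05, -0.04]
width 59.81
grasp_force 0.0
```

View pics/s7.png

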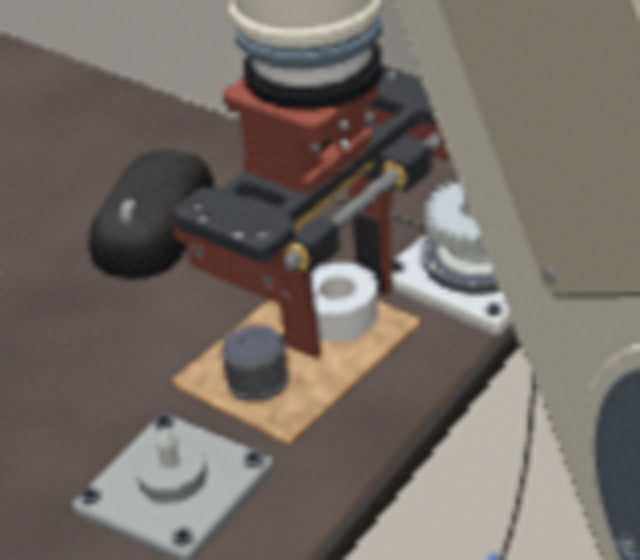

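Fingers straddle the spacer clear of the cap; new gear sits on the mandrel; gear plate empty. Close, lift.

servo_tool --plan '[[0.32,[0,0,0],0],[0.32,[0,0,0],0],[1,[0,0,0],0],[1,[0,0,0],0],[1,[0,0,0],0],[1,[0,0,0],0],[1,[0,0,0],0],[1,[0,0,0],0]]'

```text
t: 22.42
ee_pos: [440.1, -146.8, 20.4]
orientation: [3.141, 0.0, 0.0]
ft_force: [-0.1, -1.0, 0.6]
width: 44.8
grasp_force: 30.0
```

servo_tool --plan '[[1,[0,0,2],0],[1,[0,0,15],0],[1,[0,0,50],0],[1,[0,0,85],0],[1,[0,0,100],0],[1,[-15,-30,100],0],[1,[-35,-65,100],0],[1,[-46,-85.5,100],0],[1,[-46,-85.5,100],0],[1,[-46,-85.5,100],0]]'

```text
t: 23.25
ee_pos: [393.4, -232.9, 120.4]
orientation: [-3.141, 0.004, 0.0]
ft_force: [0.1, -0.4, -1.8]
width: 44.7
grasp_force: 30.0
```

servo_tool --plan '[[1,[0.6,0,-10],0],[1,[0.6,0,-20],0],[1,[0.6,0,-25],0],[1,[0.6,0,-29],0],[1,[0.6,0,-32],0]]'

```text
t: 23.67
ee_pos: [394.4, -231.4, 87.3]
orientation: [-3.141, -0.002, 0.002]
ft_force: [0.9, 0.2, -2.0]
width: 44.5
grasp_force: 30.0
```

Free on the cone; continue.

servo_tool --plan '[[1,[0,0,-6],0],[1,[0,0,-12],0],[1,[0,0,-18],0],[1,[0,0,-21],0],[1,[0,0,-21.5],0],[1,[0,0,-21.5],0]]'

```text
t: 24.17
ee_pos: [394.4, -232.2, 66.6]
orientation: [-3.141, 0.0, 0.001]
ft_force: [0.2, 0.1, -2.0]
width: 44.7
grasp_force: 30.0
```

servo_tool --plan '[[1,[0,0,-0.4],0],[1,[0,0,-0.8],0],[1,[0,0,-0.8],0]]'

```text
t: 24.42
ee_pos: [394.7, -232.4, 66.3]
orientation: [3.141, -0.0, 0.001]
ft_force: [0.6, -0.1, -1.0]
width: 44.6
grasp_force: 30.0
```

servo_tool --plan '[[1,[0,0,-0.4],0],[1,[0,0,-0.8],0],[1,[0,0,-0.8],0]]'

```text
t: 24.67
ee_pos: [394.7, -232.3, 65.4]
orientation: [3.141, 0.0, 0.0]
ft_force: [0.4, -0.7, -0.1]
width: 44.6
grasp_force: 30.0
```

servo_tool --plan '[[1,[0,0,-0.3],0],[1,[0,0,-0.5],0],[1,[0,0,-0.5],0]]'

```text
t: 24.92
ee_pos: [394.7, -232.3, 65.4]
orientation: [3.141, 0.0, 0.0]
ft_force: [-3.0, 1.2, 8.4]
width: 44.6
grasp_force: 30.0
```

servo_tool --plan '[[0.3,[0,0,0.3],0],[0.3,[0,0,0.3],0],[0.2,[0,0,0.3],0],[0.1,[0,0,3],0],[0.1,[0,0,30],0],[0.4,[0,0,55],0],[0.4,[15,35,60],0],[0.4,[30,75,60],0],[0.4,[42,115,60],0],[0.4,[50.4,154.2,60],0]]'

```text
t: 25.75
ee_pos: [446.1, -76.8, 125.4]
orientation: [3.141, -0.002, 0.003]
ft_force: [-0.1, -0.4, 0.7]
width: 52.7
grasp_force: 0.0
```

servo_tool --plan '[[0.4,[0,0,0],0],[0.4,[0,0,0],0],[0.4,[0,0,0],0],[0.4,[0,0,-40],0],[0.4,[0,0,-75],0],[0.4,[0,0,-98],0],[0.4,[0,0,-102.6],0],[0.4,[0,0,-102.6],0],[0.4,[0,0,-102.6],0]]'

```text
t: 26.5
ee_pos: [445.0, -79.2, 22.5]
orientation: [-3.142, 0.003, 0.0]
ft_force: [-0.3, -0.6, 0.4]
width: 52.6
grasp_force: 0.0
```

```bash
python3 look.py side s8 160 320 180 320 4; python3 st.py
```

```text
t 26.55
ee_pos [445.48, -79.09, 22.97]
orientation [3.1414, -0.0027, 0.0017]
ft_force [0.98, -0.02, 0.23]
moment [0.03, 0.03, -0.0]
width 52.69
grasp_force 0.0
```

View pics/s8.png

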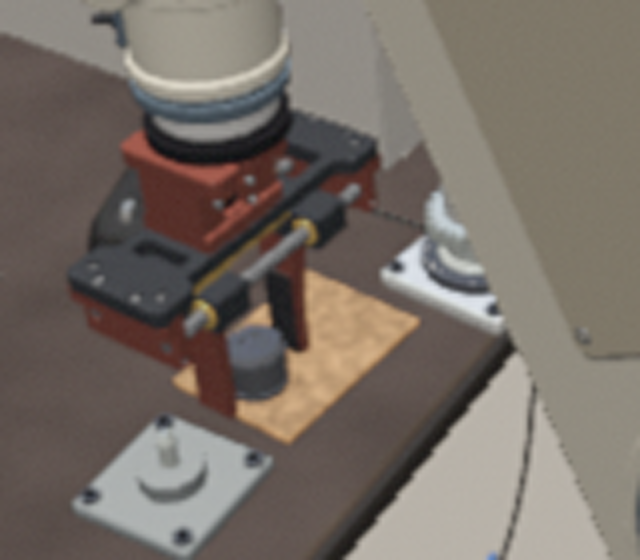

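Fingers straddle the cap at ≈(224,270). Close and carry it back.

servo_tool --plan '[[1,[0,0,0],0],[1,[0,0,0],0],[1,[0,0,0],0],[1,[0,0,0],0],[1,[0,0,0],0],[1,[0,0,0],0],[1,[0,0,0],0],[1,[0,0,15],0],[1,[0,0,50],0],[1,[0,0,85],0]]'

```text
t: 27.38
ee_pos: [443.6, -77.7, 107.3]
orientation: [-3.141, -0.0, 0.006]
ft_force: [0.8, 1.1, -1.3]
width: 35.4
grasp_force: 30.0
```

servo_tool --plan '[[1,[0,0,20],0],[1,[-10,-35,20],0],[1,[-25,-75,20],0],[1,[-38,-110,20],0],[1,[-50,-145,20],0],[1,[-50.1,-154.3,20],0],[1,[-50.1,-154.3,20],0],[1,[-50.1,-154.3,20],0],[1,[-50.1,-154.3,14],0],[1,[-50.1,-154.3,8],0]]'

```text
t: 28.22
ee_pos: [395.3, -231.2, 114.9]
orientation: [3.142, 0.003, 0.0]
ft_force: [-0.3, -0.2, -1.6]
width: 35.2
grasp_force: 30.0
```

servo_tool --plan '[[1,[0,0,-5],0],[1,[0,0,-10],0],[1,[0,0,-15],0],[1,[0,0,-19],0],[1,[0,0,-22],0],[1,[0,0,-22.5],0],[1,[0,0,-22.5],0]]'

```text
t: 28.8
ee_pos: [394.8, -232.3, 92.4]
orientation: [-3.141, -0.0, 0.001]
ft_force: [0.7, -0.4, -1.8]
width: 35.5
grasp_force: 30.0
```

servo_tool --plan '[[1,[0,0,-0.4],0],[1,[0,0,-0.8],0],[1,[0,0,-0.8],0]]'

```text
t: 29.05
ee_pos: [395.0, -232.5, 92.1]
orientation: [3.141, -0.0, 0.001]
ft_force: [0.0, 0.7, -1.8]
width: 35.6
grasp_force: 30.0
```

servo_tool --plan '[[1,[0,0,-0.4],0],[1,[0,0,-0.8],0],[1,[0,0,-0.8],0]]'

```text
t: 29.3
ee_pos: [395.1, -232.5, 92.0]
orientation: [3.141, -0.0, 0.001]
ft_force: [-2.5, 1.4, 10.7]
width: 35.8
grasp_force: 30.0
```

Seated (contact at the expected height). Release, retreat and look.

servo_tool --plan '[[0.4,[0,0,0.3],0],[0.3,[0,0,0.3],0],[0.1,[0,0,0.3],0],[0,[0,0,3],0],[0,[0,0,35],0],[0,[0,0,75],0],[0,[0,0,110],0],[0,[0,40,125],0],[0,[0,80,125],0],[0,[0,120,125],0]]'

```text
t: 30.13
ee_pos: [395.4, -111.7, 217.6]
orientation: [3.141, -0.004, 0.005]
ft_force: [-0.9, -0.4, 0.3]
width: 87.8
grasp_force: 0.0
```

servo_tool --plan '[[0,[0,40,0],0],[0,[0,80,0],0],[0,[0,120,0],0],[0,[0,160,0],0],[0,[0,200,0],0],[0,[0,240,0],0],[0,[0,280,0],0],[0,[0,280,0],0],[0,[0,280,0],0],[0,[0,280,0],0]]'

```text
t: 30.97
ee_pos: [394.4, 167.4, 215.9]
orientation: [3.141, 0.002, -0.001]
ft_force: [0.5, 0.4, 0.1]
width: 87.9
grasp_force: 0.0
```

```bash
python3 st.py; python3 - <<'E'
from h import *
T=ctrl.get_image("top"); S=ctrl.get_image("side")
cv2.imwrite("pics/c9.png",np.hstack([cv2.resize(T[190:260,230:330],None,fx=4,fy=4,interpolation=2),cv2.resize(S[195:265,240:340],None,fx=4,fy=4,interpolation=2)]))
E
```

```text
t 30.97
ee_pos [394.41, 167.39, 215.87]
orientation [3.141, 0.0019, -0.0013]
ft_force [0.46, 0.37, 0.11]
moment [-0.01, -0.06, -0.03]
width 87.93
grasp_force 0.0
```

View pics/c9.png

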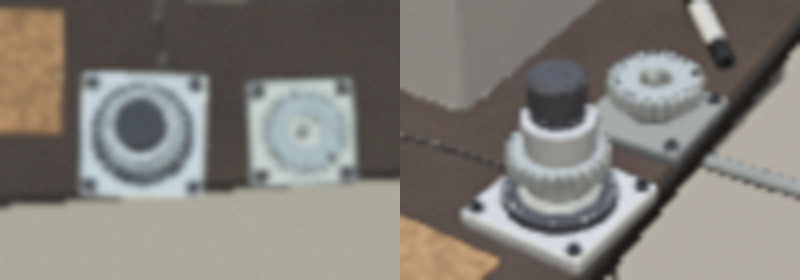

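The stack (gear, spacer, cap at ≈(279,217) side view) stands straight and closed up. The marked gear lies flat round its pin at ≈(303,214), and the cork is clear.

```bash
python3 -c "
from workcell import ctrl
print(ctrl.close_job())"
```

```text
the job is handed in; nothing more can be done
None
```

The job is handed in at about 31 s: the marked gear lies flat on the empty plate's pin, the next gear, spacer and cap are seated on the mandrel, and the pinion was left alone; the closing message gave no verdict.

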